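# Dim the lamp and hold the specimen carrier in its nest for the exposure

### The arm

A 6-joint arm with a two-finger parallel gripper is mounted at the origin on the work surface. World frame = base frame: x ahead of the robot, y to its left, z up, the work surface at z = 0. Lengths are in mm, angles in rad, forces in N, time in s.
With the tool pointing down it reaches from about 325 to 900 mm from the base axis. Payload 3.5 kg.
Tool frame: the origin (TCP) lies on the front face of the gripper's body, between the roots of the fingers; the fingertips stand 73 mm ahead of it and the grasp point (between the pads) lies 54 mm ahead of it; z points along the fingers, y is the direction in which the jaws open and shut (so a half turn about z gives the same grasp; the last joint's range is limited). The gripper opens to 85 mm and grips with 20 to 120 N. Pads are 22 mm wide; open, the fingers measure 114 mm over their backs; the gripper's body (76 mm by 85 mm) begins 54 mm behind the grasp point. The pads swing forward as they close: fully open they stand 13 mm farther back than shut.
Start: joints at [1.069, 0.276, -0.026, 1.268, 0, 1.467], TCP at [242.701, 575.95, 303.913] pointing down, gripper open.
Joint ranges: [-3.12, 3.12], [-0.85, 1.88], [-1.08, 1.24], [-1.95, 2.15], [-1.57, 1.53], [-3.14, 3.14]. Speed limits (rad/s): [2.57, 2.57, 3.14, 3.14, 3.14, 3.14].

### API

Orientations are given as a unit quaternion [w, x, y, z].
In Python, from rig import robot gives the robot as it stands.
- The arm moves only by the shell command python3 -m handwheel 'ROWS' [OPENING]. ROWS is JSON, a list of rows, each an object with "delta_pos": the shift along the tool's x, y, z in cm, a list of three; "yaw": the turn about the tool's z in rad. In form: [{"delta_pos": [dx, dy, dz], "yaw": yaw}, ...]. A call has 1 to 10 rows; each row shifts and turns the pose as measured when the row begins, along the tool's axes as they then stand; what a row does not reach is not made up. A row lasts 1/12 s, in which the tool goes at most 41.7 mm and 7.16 degrees, less where a joint would pass 70% of its speed; a pose out of reach is approached as far as the arm can. A call is refused whole if a number of a shift passes 4.17 or a number of a turn 0.125, either way. A call with a gripper value outside its range is refused whole. OPENING is the finger opening in cm, from 0 to 8.54, set as the call begins (- or left out, the last holds). The fingers move at their own pace and stop on an object; the grip force is fixed at half the most. Time passes only in rows, so rows that do not move let the fingers close. It gives the time, the measured TCP pose, the force and the opening at its end, in the units of the state.
- robot.get_obs(): the state, without advancing time (a new reading comes with each control period).
- robot.capture(name): name is "scene" or "top"; returns (picture, depth): 480x640x3 uint8, blue, green, red; 480x640 float32, mm along the optical axis (not along the pixel's ray), 0 where there is no reading.
- robot.get_calibration(name): a dict with "mtx" (3x3 intrinsics, pixels), "rvec" (rotation vector, rad) and "tvec" (3), from world to camera coordinates, as OpenCV has them. Camera axes: x right, y down, z forward; pixel columns grow to the right and rows downward; lengths in mm; the calibration is good to about 2 mm. A picture is of the moment at which its call begins. get_calibration takes no time and is no camera call.
- robot.finish_job(): hands the job in, once; it reports no verdict.
Trained networks look in the newest picture that a camera, given by its name, has taken for a name from the list of things; names that differ only in an ending like _2 or _b are one class to them, and where a whole thing is asked for, a point or a joint stands for the part that bears it (a point fixed in the world has none). Each returns a list of dicts, best first, with "confidence" (0 to 1); they miss things now and then, are a little off and sometimes report something else, mostly with a low value. They report only what shows in the picture. A call takes as long as a camera call.
- robot.masks_of(camera, label): "pixels" (480x640 bool, what is visible of it) and "box" ([left, top, right, bottom] in pixels, round what is visible of it).
- robot.landmark_of(camera, label): "xy" ([column, row] in pixels: a listed point, or the origin of a listed thing).
The state is a dict: "time": time; "joint_pos": joint angles; "joint_vel": joint speeds; "joint_efforts": joint torques, N m; "tcp_pos": TCP position; "ee_rot": TCP orientation; "force": force on the tool from outside, world axes, zero at the start; "torque": the same for the moment, N m; "finger_gap": finger opening in mm.
Only numpy, scipy, OpenCV 4.12 (cv2) and the standard library are available. Lean on these libraries where they do the work, as an engineer would, in place of code of your own. Each camera call takes 0.05 s, during which the arm holds its last target.

### The job

Ready the specimen for its picture: first swing the dimmer's red knob until the lever stands on the green mark. Then, with a diagonal push on the carrier's orange ledge, slide it until its high front is flush along the blue fence and press it firmly into the fence and down onto the black base plate at once (some 15 N each way), never touching the glass slide and leaving the other things on the table where they are. Finish while still holding that push: do not let go.

Things in the scene. Friction and masses are not known exactly. Their poses are not given: they have to be found in the camera images.
- dimmer_box: Lamp dimmer, a white box 140 (x) x 190 (y) x 50 mm high with a grey scale on top, fixed to the table. Origin: centre of its underside. A flat steel lever turns over its top about a vertical pivot that stands 50 mm from the origin towards the box's +x.
- dimmer (a joint): Angle of the dimmer lever, rad. At 0 the lever points from the pivot along the box's -x; positive is counter-clockwise seen from above; range -1.1 to 1.1. It stays where it is left (friction, about 2 N at the knob).
- knob (a point): Point on the axis of the lever's red round knob, 22 mm above the lever's underside. The knob is upright, 18 mm in diameter, from 61 to 95 mm above the table (this point: 78 mm), 75 mm from the pivot; the steel lever strip under it tops out at 61 mm.
- mark (a point): Where the knob point is when the lever is on the green mark: a flat green stripe on the scale, pointing radially away from the pivot, reaching past the knob's circle. This point is 75 mm from the pivot, 78 mm above the table. The mark cannot be moved.
- plate: Base plate of the imaging nest: black, 200 x 200 x 12 mm, fixed to the table. Origin: centre of its underside; its top is 12 mm above the table.
- fence: Blue straight-edge bar fixed on the plate near its +x edge: 20 (x) x 170 (y) x 30 mm high, same axes as the plate. Origin: centre of its underside, 85 mm from the plate's centre. The specimen carrier goes against its -x side.
- fence_face (a point): Foot of the fence's -x face (the face to press against), at the middle of its length, at the plate's top; axes as the fence.
- carrier: Loose aluminium specimen carrier (about 0.3 to 0.5 kg) on the plate, a stepped block 72 (x) x 90 (y) mm, 40 mm high. Origin: centre of its underside. Its +x half is the full 40 mm high (from x = +4 to +36 mm) and carries the glass; from x = -36 to +4 mm it is only 22 mm high: a ledge with an orange pad (flat, 70 mm wide). The upright step at x = +4 mm, from 22 to 40 mm high, faces -x. Its +x face goes against the fence. It glides easily on the plate (friction about 0.25).
- ledge (a point): Centre of the orange ledge of the carrier, on its upper face: 16 mm from the carrier's origin towards its -x, 22 mm above the carrier's underside, 20 mm from the upright step.
- carrier_face (a point): Foot of the carrier's +x face (the one that goes against the fence), at mid width; 36 mm from the carrier's origin. Axes as the carrier.
- slide: Glass specimen slide fixed on top of the carrier's high part, 24 (x) x 76 (y) x 1.5 mm, top 41.5 mm above the carrier's underside, set back 5 mm from the upright step. Fragile: not to be touched. Origin: centre of its underside.
- amber_bottle: amber glass bottle with black cap, 48 mm across, 100 mm tall, loose, origin at its underside centre; bystander
- white_jar: white jar with blue cap, 60 mm across, 60 mm tall, loose, origin at its underside centre; bystander
- lens_mount: small lens on a post with round steel foot 52 mm across, about 92 mm tall, loose, origin at its underside centre; bystander
- driver: black-handled screwdriver lying down, 170 mm long, loose, its length along its x axis; bystander
- tube_rack: empty yellow three-bay rack, 70 x 120 x 50 mm, loose, origin at its underside centre; bystander
- slide_box: closed blue slide box, 90 x 60 x 30 mm, loose, origin at its underside centre; bystander

How it is judged (in metres and radians):
On the way:
1. the dimmer lever is brought to the green mark and rests there (knob within 8 mm) (horizontal distance between knob and mark below 0.008 m and velocity of joint dimmer between -0.08 and 0.08 rad/s), for 0.3 s.
At the end, for the whole second after the job is handed in: Knob within 8 mm of the mark point. Carrier still pushed by the robot (over 4 N), at rest, flat on the plate and flush with the fence (3 mm, 0.04 rad), within 60 mm of the fence's middle along it, pressing the fence with over 4 N and the plate with over 8 N (weight included) (horizontal distance between knob and mark below 0.008 m and contact force between carrier and fence above 4 N and contact force between carrier and plate above 8 N and contact force between any of the fingers, the arm and carrier above 4 N and x of carrier_face in the frame of fence_face between -0.003 and 0.003 m and y of carrier_face in the frame of fence_face between -0.06 and 0.06 m and z of carrier_face in the frame of fence_face between -0.003 and 0.003 m and angle between the x axis of carrier and the x axis of fence, either way round below 0.04 rad and angle between carrier's own z axis and vertical below 0.04 rad and linear speed of carrier below 0.01 m/s); the arm keeps its last pose, push and grip.
It fails at once if the glass slide is touched with more than 2 N (contact force between any of the fingers, the arm and slide above 2 N).
It fails at once if a bystander is shifted by more than 30 mm (distance of any of amber_bottle, white_jar, lens_mount, driver, tube_rack, slide_box from where it was at the start of the episode above 0.03 m).
It also fails if it takes over 64 s, if anything falls off the work surface, if the arm or the gripper's body presses on something with over 40 N, if the wrist force passes 120 N, or if a joint passes its speed limit or range.

## Working session

There is one attempt and no reset: what is moved stays moved. The work goes in short steps, Python scripts to look and compute and a shell command to move; the robot and the scene stay as the last step left them, time stands still between calls to the robot, and variables do not carry over. Pictures are saved under pics/ and viewed, and the job is handed in when it is done.

```bash
ls; mkdir -p pics
cat > h.py <<'E'
import numpy as np, cv2
from rig import robot
def cal(n):
    c=robot.get_calibration(n); R,_=cv2.Rodrigues(np.array(c['rvec'],float)); return np.array(c['mtx'],float),R,np.array(c['tvec'],float).ravel()
def onplane(n,uv,z):
    K,R,t=cal(n); d=R.T@np.linalg.inv(K)@np.array([uv[0],uv[1],1.]); o=-R.T@t
    return o+d*(z-o[2])/d[2]
def cloud(n,depth):
    K,R,t=cal(n); v,u=np.mgrid[:480,:640]; p=np.stack([(u-K[0,2])/K[0,0]*depth,(v-K[1,2])/K[1,1]*depth,depth],-1)
    return (p-t)@R
E
python3 - <<'E'
from h import *
np.set_printoptions(precision=1,suppress=True)
for n in ('scene','top'):
    im,d=robot.capture(n); cv2.imwrite(f'pics/{n}0.png',im); np.save(f'{n}_d.npy',d)
    K,R,t=cal(n); print(n,'cam',-R.T@t)
for l,z in [('knob',78),('mark',78),('dimmer_box',0),('plate',0),('fence',12),('fence_face',12),('carrier',12),('ledge',34),('carrier_face',12),('slide',52)]:
  for n in ('top','scene'):
    r=robot.landmark_of(n,l)
    print(l,n,[(np.round(x['xy']),round(x['confidence'],2),onplane(n,x['xy'],z)) for x in r[:2]])
print(robot.get_obs())
E
```

```text
pics
scene cam [1184.9 -384.9 1331.4]
top cam [ 374.6   15.1 1147.9]
knob top [(array([374., 236.]), 0.49, array([ 584. , -130.2,   78. ]))]
knob scene [(array([279., 264.]), 0.56, array([ 586.5, -128.5,   78. ]))]
mark top [(array([399., 247.]), 0.56, array([ 557.5, -185.2,   78. ]))]
mark scene [(array([251., 267.]), 0.46, array([ 560.5, -187.3,   78. ]))]
dimmer_box top [(array([391., 243.]), 0.84, array([ 582. , -181.6,    0. ]))]
dimmer_box scene [(array([265., 288.]), 0.68, array([ 589.1, -172.8,    0. ]))]
plate top []
plate scene [(array([382., 217.]), 0.68, array([568.4, 186.2,   0. ]))]
fence top [(array([226., 217.]), 0.67, array([643.8, 222.2,  12. ]))]
fence scene [(array([412., 234.]), 0.64, array([657.2, 215. ,  12. ])), (array([124., 281.]), 0.61, array([ 398.8, -459. ,   12. ]))]
fence_face top [(array([228., 215.]), 0.59, array([648.6, 216. ,  12. ])), (array([124., 219.]), 0.49, array([638.9, 469.6,  12. ]))]
fence_face scene [(array([412., 227.]), 0.65, array([640.5, 228.4,  12. ]))]
carrier top [(array([235., 245.]), 0.86, array([573.8, 196.6,  12. ]))]
carrier s
[... 541 characters left out ...]
rray([253., 270.]), 0.5, array([ 537. , -176.9,   12. ]))]
slide top [(array([228., 238.]), 0.68, array([584.6, 207.2,  52. ])), (array([144., 293.]), 0.53, array([456.2, 395.7,  52. ]))]
slide scene [(array([395., 207.]), 0.63, array([585.8, 208.3,  52. ])), (array([169., 362.]), 0.62, array([ 658.4, -446.4,   52. ]))]
{'time': 1.1, 'joint_pos': array([ 1.1,  0.3, -0. ,  1.3,  0. ,  1.5]), 'joint_vel': array([-0., -0., -0., -0.,  0.,  0.]), 'joint_efforts': array([ -0. , -44.6,  29.6,   0. ,  -0. ,   0. ]), 'tcp_pos': array([242.7, 576. , 303.9]), 'ee_rot': array([-0. ,  0.2,  1. ,  0. ]), 'force': array([-0.5,  0.9,  0.3]), 'torque': array([-0.,  0., -0.]), 'finger_gap': 85.61479423957194}
```

Run:
```python
import cv2
a=cv2.imread('pics/top0.png')
cv2.imwrite('pics/top0z1.png',cv2.resize(a[180:310,150:300],None,fx=4,fy=4,interpolation=2))
cv2.imwrite('pics/top0z2.png',cv2.resize(a[180:310,320:470],None,fx=4,fy=4,interpolation=2))
```

```text
(no output)
```

View pics/top0.png

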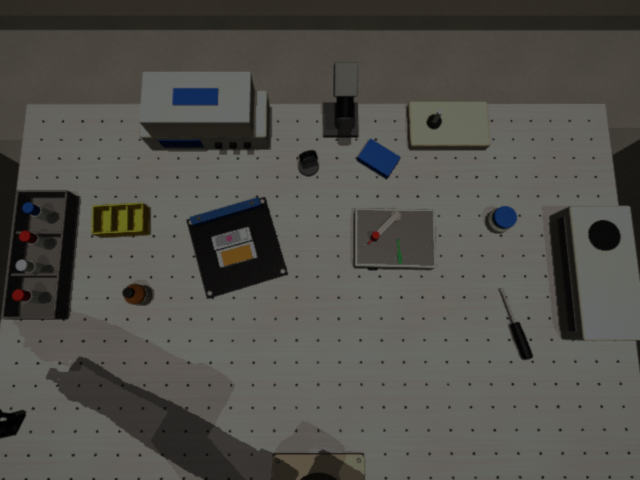

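View pics/scene0.png

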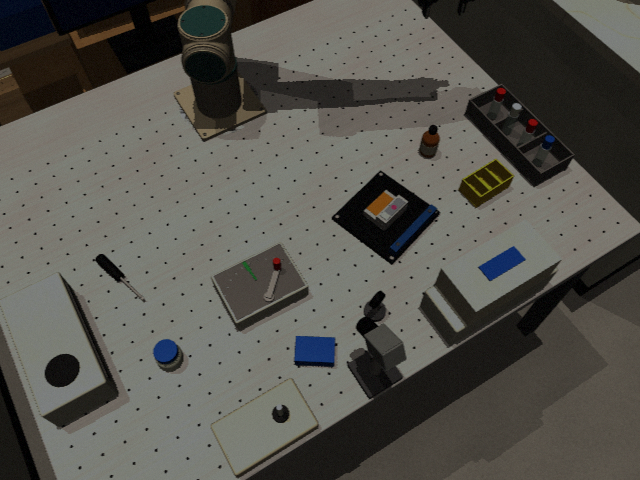

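View pics/top0z1.png

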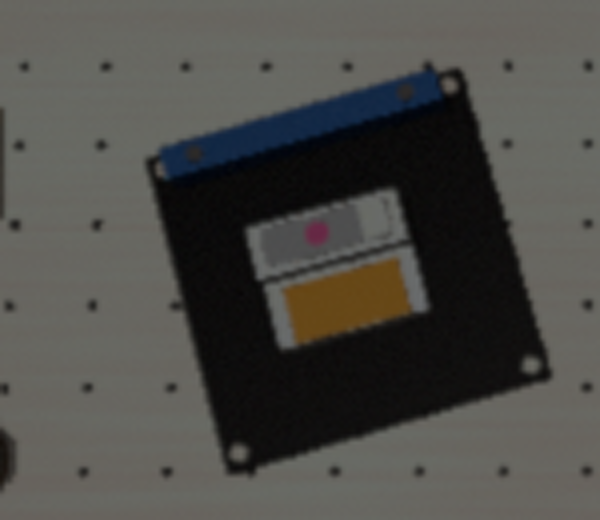

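View pics/top0z2.png

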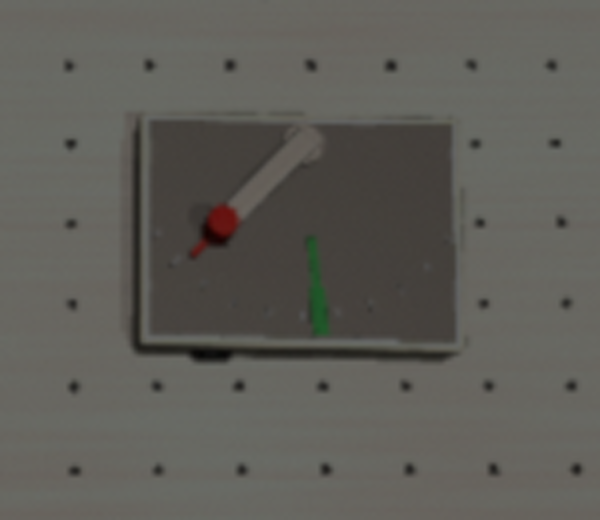

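The top view shows the dimmer with its knob at (374,236) and green stripe at (398–400, 240–263). The plate and carrier are at about (237,247), with the fence on the upper (far) side, and no bystander is close to either. Next I'll measure these positions accurately.

Run:
```python
from h import *
np.set_printoptions(precision=1,suppress=True)
im=cv2.imread('pics/top0.png'); d=np.load('top_d.npy')
hsv=cv2.cvtColor(im,cv2.COLOR_BGR2HSV)
def mask(lo,hi,box,smin=100,vmin=30):
    m=(hsv[...,0]>=lo)&(hsv[...,0]<=hi)&(hsv[...,1]>smin)&(hsv[...,2]>vmin)
    k=np.zeros_like(m);l,t,r,b=box;k[t:b,l:r]=1
    return m&k
def rect(n,m,z):
    v,u=np.nonzero(m); P=np.array([onplane(n,(a,b),z)[:2] for a,b in zip(u,v)],np.float32)
    r=cv2.minAreaRect(P); return len(P),P.mean(0),r
g=mask(45,85,(380,230,420,275)); print('green',rect('top',g,50))
v,u=np.nonzero(g); P=np.array([onplane('top',(a,b),50)[:2] for a,b in zip(u,v)],np.float32)
print('line',cv2.fitLine(P,cv2.DIST_L2,0,.01,.01).ravel())
print('pivot',onplane('top',(395.5,215.5),60))
rd=mask(0,8,(365,225,385,250)); v,u=np.nonzero(rd); print('red',len(v),u.mean(),v.mean(),onplane('top',(374.8,235.6),90))
o=mask(10,25,(200,220,280,280)); print('orange',rect('top',o,34))
b=mask(100,125,(180,190,270,230),120,50); print('blue',rect('top',b,42))
# box edges on top z=50
for uv in [(355.5,210),(433.5,210.5),(356,265),(434,267)]: print('boxcorner',onplane('top',uv,50))
C=cloud('top',d)
for (a,b) in [(374,236),(410,240),(237,255),(228,238),(228,213),(245,280)]: print((a,b),C[b,a])
pl=robot.masks_of('top','plate'); print([x['box'] for x in pl],[rect('top',x['pixels'],12) for x in pl[:1]])
ca=robot.masks_of('top','carrier'); print([x['box'] for x in ca])
for n in ('scene',):
  im2=cv2.imread('pics/scene0.png'); hsv=cv2.cvtColor(im2,cv2.COLOR_BGR2HSV)
  print('S green',rect(n,mask(45,85,(235,250,265,290)),50))
  print('S orange',rect(n,mask(10,25,(355,185,410,230)),34))
  print('S blue',rect(n,mask(100,125,(385,200,445,260),120,50),42))
  m=mask(0,8,(268,255,286,272));v,u=np.nonzero(m);print('S red',len(v),u.mean(),v.mean(),onplane(n,(u.mean(),v.mean()),90))
```

```text
green (65, array([ 547.6, -190.2], dtype=float32), ((552.0845336914062, -190.69583129882812), (54.30679702758789, 7.649246692657471), 1.2629027366638184))
line [   1.     0.1  547.6 -190.2]
pivot [ 635.6 -183.6   60. ]
red 69 374.1449275362319 236.04347826086956 [ 581.9 -129.7   90. ]
orange (432, array([547.2, 189.7], dtype=float32), ((547.1735229492188, 189.47244262695312), (35.09699249267578, 68.95223236083984), 15.782210350036621))
blue (485, array([652.3, 219.3], dtype=float32), ((652.4053344726562, 219.01849365234375), (18.00527000427246, 167.9876708984375), 16.84762191772461))
boxcorner [651.4 -91.2  50. ]
boxcorner [ 650.  -275.8   50. ]
boxcorner [520.5 -89.9  50. ]
boxcorner [ 515.6 -270.1   50. ]
(374, 236) [ 580.7 -127.7   91.6]
(410, 240) [ 578.9 -217.    51.2]
(237, 255) [546.4 187.7  36.8]
(228, 238) [584.1 207.4  52. ]
(228, 213) [645.8 210.6  44.6]
(245, 280) [490.  170.7  13.9]Traceback (most recent call last):
  File "<stdin>", line 23, in <module>
  File "<stdin>", line 10, in rect
  File "h.py", line 6, in onplane
    K,R,t=cal(n); d=R.T@np.linalg.inv(K)@np.array([uv[0],uv[1],1.]); o=-R.T@t
          ~~~^^^
  File "h.py", line 4, in cal
    c=robot.get_calibration(n); R,_=cv2.Rodrigues(np.array(c['rvec'],float)); return np.array(c['mtx'],float),R,np.array(c['tvec'],float).ravel()
ValueError: time passes only in moves, steps and waits
```

Run:
```python
from h import *
np.set_printoptions(precision=1,suppress=True)
K,R,t=cal('scene')
def op(uv,z):
    d=R.T@np.linalg.inv(K)@np.array([uv[0],uv[1],1.]); o=-R.T@t
    return (o+d*(z-o[2])/d[2])[:2]
im=cv2.imread('pics/scene0.png');hsv=cv2.cvtColor(im,cv2.COLOR_BGR2HSV)
for nm,lo,hi,(l,tt,r,b),z in [('green',45,85,(235,250,265,290),50),('orange',10,25,(355,185,410,230),34),('blue',100,125,(385,200,445,260),42),('red',0,8,(268,255,286,272),90)]:
    m=(hsv[...,0]>=lo)&(hsv[...,0]<=hi)&(hsv[...,1]>110)&(hsv[...,2]>40)
    m=m[tt:b,l:r]; v,u=np.nonzero(m); P=np.array([op((x+l,y+tt),z) for x,y in zip(u,v)],np.float32)
    print(nm,len(P),P.mean(0),cv2.minAreaRect(P), cv2.fitLine(P,cv2.DIST_L2,0,.01,.01).ravel()[:2])
a=cv2.resize(im[230:330,200:320],None,fx=5,fy=5,interpolation=2);cv2.imwrite('pics/s0z.png',a)
from scipy.spatial.transform import Rotation as Ro
o=robot.get_obs();q=o['ee_rot'];print(Ro.from_quat([q[1],q[2],q[3],q[0]]).as_matrix(),o['tcp_pos'])
```

```text
green 59 [ 547.  -191.4] ((551.0565185546875, -191.78875732421875), (57.22158432006836, 8.01512622833252), 1.935348391532898) [1.  0.1]
orange 307 [546.7 188.1] ((546.278564453125, 188.54917907714844), (32.96186065673828, 70.40594482421875), 16.744144439697266) [ 0.3 -1. ]
blue 447 [654.6 214.9] ((653.8866577148438, 217.24417114257812), (20.04462242126465, 168.48194885253906), 16.75486183166504) [ 0.3 -1. ]
red 44 [ 580.7 -131.2] ((580.1101684570312, -130.2957000732422), (16.31270408630371, 15.918349266052246), 60.48575210571289) [0.2 1. ]
[[-0.9  0.4 -0. ]
 [ 0.4  0.9 -0. ]
 [-0.  -0.  -1. ]] [242.7 576.  303.9]
```

View pics/s0z.png

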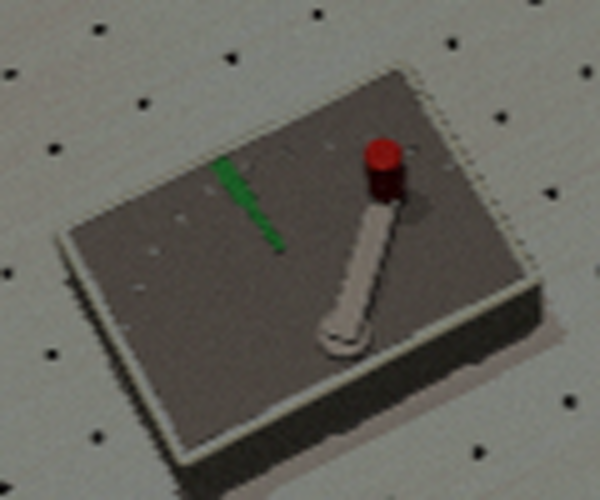

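The scene view agrees to about 2 mm: knob (581,-130), stripe through (547,-191), orange pad (547,189), and fence axis at 16.8°.

```bash
cat > g.py <<'E'
import sys,numpy as np
from rig import robot
from scipy.spatial.transform import Rotation as Ro
def st():
    o=robot.get_obs();q=o['ee_rot'];M=Ro.from_quat([q[1],q[2],q[3],q[0]]).as_matrix();return o,M
if __name__=='__main__':
    o,M=st(); np.set_printoptions(precision=3,suppress=True)
    print('t',round(o['time'],2),'tcp',o['tcp_pos'],'F',o['force'],'gap',round(o['finger_gap'],1),'yaxis deg',np.degrees(np.arctan2(M[1,1],M[0,1])).round(2),'tx',M[:,0],'ty',M[:,1],'tz',M[:,2])
    for a in sys.argv[1:]:
        T=np.array([float(x) for x in a.split(',')]); d=M.T@(T-o['tcp_pos'])/10; print(a,'delta cm',d,'rows',np.abs(d).max()/4.1,np.linalg.norm(d)/4.17)
E
python3 g.py 582,-130,304
```

```text
t 1.15 tcp [242.694 575.951 303.912] F [ 0.626  0.011 -0.116] gap 85.7 yaxis deg 67.15 tx [-0.922  0.388 -0.   ] ty [ 0.388  0.922 -0.   ] tz [-0. -0. -1.]
582,-130,304 delta cm [-58.68  -51.881  -0.008] rows 14.312243182349269 18.78320373449527
```

```bash
python3 -m handwheel '[{"delta_pos":[-2.67,-2.36,0],"yaw":0},{"delta_pos":[-2.67,-2.36,0],"yaw":0},{"delta_pos":[-2.67,-2.36,0],"yaw":0},{"delta_pos":[-2.67,-2.36,0],"yaw":0},{"delta_pos":[-2.67,-2.36,0],"yaw":0},{"delta_pos":[-2.67,-2.36,0],"yaw":0},{"delta_pos":[-2.67,-2.36,0],"yaw":0},{"delta_pos":[-2.67,-2.36,0],"yaw":0},{"delta_pos":[-2.67,-2.36,0],"yaw":0},{"delta_pos":[-2.67,-2.36,0],"yaw":0}]' 4.0; python3 -m handwheel '[{"delta_pos":[-2.67,-2.36,0],"yaw":0},{"delta_pos":[-2.67,-2.36,0],"yaw":0},{"delta_pos":[-2.67,-2.36,0],"yaw":0},{"delta_pos":[-2.67,-2.36,0],"yaw":0},{"delta_pos":[-2.67,-2.36,0],"yaw":0},{"delta_pos":[-2.67,-2.36,0],"yaw":0},{"delta_pos":[-2.67,-2.36,0],"yaw":0},{"delta_pos":[-2.67,-2.36,0],"yaw":0},{"delta_pos":[-2.67,-2.36,0],"yaw":0},{"delta_pos":[-2.67,-2.36,0],"yaw":0}]'; python3 g.py 582,-130,250
```

```text
time: 1.98
tcp_pos: [401.6, 249.4, 303.3]
ee_rot: [0.001, 0.191, 0.982, 0.004]
force: [1.0, 1.0, -0.0]
finger_gap: 39.8
time: 2.82
tcp_pos: [565.3, -87.6, 305.2]
ee_rot: [0.005, 0.192, 0.981, 0.005]
force: [-0.1, 1.1, 0.4]
finger_gap: 39.9
t 2.82 tcp [565.296 -87.627 305.2  ] F [-0.056  1.146  0.437] gap 39.9 yaxis deg 67.9 tx [-0.926  0.376 -0.008] ty [0.376 0.926 0.012] tz [ 0.012  0.008 -1.   ]
582,-130,250 delta cm [-3.096 -3.363  5.506] rows 1.342930909327329 1.7161852113099232
```

```bash
python3 -m handwheel '[{"delta_pos":[-1.5,-1.7,1.8],"yaw":0},{"delta_pos":[-1.5,-1.6,1.8],"yaw":0},{"delta_pos":[0,0,1.8],"yaw":0},{"delta_pos":[0,0,0],"yaw":0}]'; python3 g.py 582,-130,180 582,-130,141
```

```text
time: 3.15
tcp_pos: [587.3, -140.5, 251.6]
ee_rot: [0.01, 0.196, 0.981, 0.003]
force: [-0.3, 0.3, -0.9]
finger_gap: 40.5
t 3.15 tcp [ 587.321 -140.489  251.589] F [-0.329  0.278 -0.864] gap 40.5 yaxis deg 67.38 tx [-0.923  0.385 -0.019] ty [0.385 0.923 0.011] tz [ 0.021  0.003 -1.   ]
582,-130,180 delta cm [1.028 0.686 7.149] rows 1.743632463948521 1.7397853353592934
582,-130,141 delta cm [ 1.1    0.644 11.048] rows 2.6946319582972347 2.666978512543061
```

```bash
python3 -m handwheel '[{"delta_pos":[0.5,0.35,1.8],"yaw":0},{"delta_pos":[0.5,0.35,1.8],"yaw":0},{"delta_pos":[0,0,1.8],"yaw":0},{"delta_pos":[0,0,0],"yaw":0},{"delta_pos":[0,0,0],"yaw":0}]'; python3 g.py 581,-130,141
```

```text
time: 3.57
tcp_pos: [583.0, -129.8, 199.4]
ee_rot: [0.012, 0.196, 0.98, 0.003]
force: [0.2, 0.6, -0.5]
finger_gap: 40.1
t 3.57 tcp [ 582.983 -129.812  199.41 ] F [ 0.193  0.583 -0.498] gap 40.1 yaxis deg 67.37 tx [-0.923  0.385 -0.022] ty [0.385 0.923 0.011] tz [ 0.024  0.002 -1.   ]
581,-130,141 delta cm [ 0.302 -0.158  5.834] rows 1.4230278862209962 1.4015306538113608
```

Run:
```python
from h import *
for n,s in (('top',(330,180,450,280)),('scene',(200,190,330,320))):
    im,_=robot.capture(n); l,t,r,b=s; cv2.imwrite(f'pics/{n}1.png',cv2.resize(im[t:b,l:r],None,fx=4,fy=4,interpolation=2))
```

```text
(no output)
```

View pics/scene1.png

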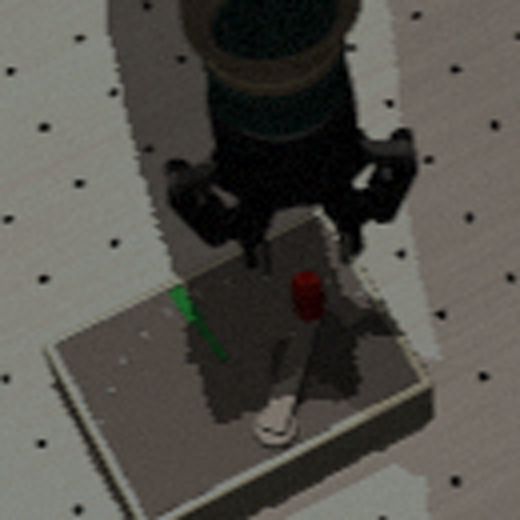

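The scene view shows the fingers straddling the red knob (crop 308,295) and above it. I'll descend.

```bash
python3 -m handwheel '[{"delta_pos":[0.15,-0.05,1.5],"yaw":0},{"delta_pos":[0.1,0,1.5],"yaw":0},{"delta_pos":[0.1,0,1.5],"yaw":0},{"delta_pos":[0,0,1.2],"yaw":0},{"delta_pos":[0,0,0],"yaw":0}]'; python3 g.py 580,-130,141
```

```text
time: 4.08
tcp_pos: [587.9, -130.5, 151.3]
ee_rot: [0.021, 0.196, 0.98, 0.002]
force: [-0.1, 0.5, -0.1]
finger_gap: 39.8
t 4.08 tcp [ 587.939 -130.516  151.3  ] F [-0.12   0.543 -0.126] gap 39.8 yaxis deg 67.45 tx [-0.923  0.384 -0.04 ] ty [0.383 0.923 0.012] tz [ 0.042 -0.004 -0.999]
580,-130,141 delta cm [ 0.794 -0.269  0.996] rows 0.24284479067771186 0.312104398962687
```

```bash
python3 -m handwheel '[{"delta_pos":[0.6,-0.2,0.6],"yaw":0},{"delta_pos":[0.5,-0.1,0.4],"yaw":0},{"delta_pos":[0.1,0,0],"yaw":0}]'; python3 g.py 579,-130,140
```

```text
time: 4.33
tcp_pos: [577.3, -129.2, 142.7]
ee_rot: [0.023, 0.195, 0.98, 0.002]
force: [-0.8, 0.5, 0.3]
finger_gap: 40.0
t 4.33 tcp [ 577.281 -129.219  142.704] F [-0.775  0.527  0.261] gap 40.0 yaxis deg 67.46 tx [-0.923  0.383 -0.045] ty [0.383 0.924 0.012] tz [ 0.046 -0.006 -0.999]
579,-130,140 delta cm [-0.176 -0.01   0.278] rows 0.06790881838888038 0.07908491983931487
```

```bash
python3 -m handwheel '[{"delta_pos":[-0.05,0,0.4],"yaw":0},{"delta_pos":[0,0,0],"yaw":0},{"delta_pos":[0,0,0],"yaw":0},{"delta_pos":[0,0,0],"yaw":0}]' 2.3; python3 g.py 579,-130,140;  python3 - <<'E'
from h import *
for n,s in (('scene',(200,190,330,320)),):
    im,_=robot.capture(n); l,t,r,b=s; cv2.imwrite(f'pics/{n}2.png',cv2.resize(im[t:b,l:r],None,fx=4,fy=4,interpolation=2))
E
```

```text
time: 4.67
tcp_pos: [578.0, -129.6, 139.9]
ee_rot: [0.024, 0.196, 0.98, 0.002]
force: [0.3, 0.5, -0.4]
finger_gap: 23.3
t 4.67 tcp [ 577.993 -129.603  139.896] F [ 0.325  0.502 -0.418] gap 23.3 yaxis deg 67.45 tx [-0.922  0.384 -0.047] ty [0.383 0.923 0.013] tz [ 0.048 -0.006 -0.999]
579,-130,140 delta cm [-0.109  0.002 -0.005] rows 0.026491541647268853 0.026082486085068423
```

View pics/scene2.png

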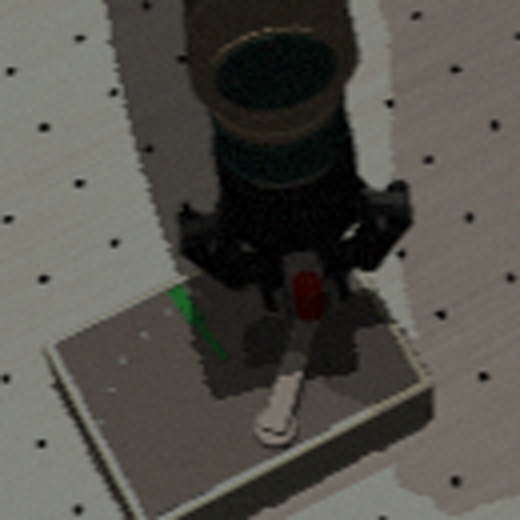

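The knob sits loosely between the fingers. I'll swing it along the arc.

```bash
python3 -m handwheel '[{"delta_pos":[0.2,-0.65,0],"yaw":0},{"delta_pos":[0.2,-0.65,0],"yaw":0},{"delta_pos":[0.09,-0.65,0],"yaw":0},{"delta_pos":[0.09,-0.65,0],"yaw":0},{"delta_pos":[0,0,0],"yaw":0}]'; python3 g.py 564,-152,140 559.6,-164.6,140
```

```text
time: 5.13
tcp_pos: [561.3, -150.9, 139.7]
ee_rot: [0.024, 0.194, 0.981, 0.005]
force: [0.9, 0.5, -0.2]
finger_gap: 23.0
t 5.13 tcp [ 561.274 -150.901  139.656] F [ 0.851  0.513 -0.238] gap 23.0 yaxis deg 67.62 tx [-0.923  0.381 -0.045] ty [0.381 0.925 0.018] tz [ 0.048 -0.    -0.999]
564,-152,140 delta cm [-0.295  0.003 -0.021] rows 0.07198654473078848 0.07096299492167768
559.6,-164.6,140 delta cm [-0.369 -1.33  -0.042] rows 0.324300100093982 0.3310682546940396
```

```bash
python3 -m handwheel '[{"delta_pos":[-0.2,-0.65,0],"yaw":0},{"delta_pos":[-0.2,-0.65,0],"yaw":0},{"delta_pos":[-0.15,-0.65,0],"yaw":0},{"delta_pos":[-0.2,-0.6,0],"yaw":0},{"delta_pos":[0,0,0],"yaw":0}]'; python3 g.py 557.4,-191.5,140
```

```text
time: 5.55
tcp_pos: [556.9, -180.6, 138.9]
ee_rot: [0.023, 0.195, 0.981, 0.005]
force: [-0.5, 2.0, -0.3]
finger_gap: 23.1
t 5.55 tcp [ 556.948 -180.591  138.866] F [-0.469  2.005 -0.263] gap 23.1 yaxis deg 67.55 tx [-0.923  0.382 -0.043] ty [0.382 0.924 0.018] tz [ 0.047  0.    -0.999]
557.4,-191.5,140 delta cm [-0.464 -0.989 -0.112] rows 0.24116004788862538 0.2632420804272736
```

```bash
python3 -m handwheel '[{"delta_pos":[-0.22,-0.5,-0.05],"yaw":0},{"delta_pos":[-0.24,-0.5,-0.05],"yaw":0},{"delta_pos":[0,0,0],"yaw":0},{"delta_pos":[0,0,0],"yaw":0}]'; python3 g.py 557.4,-191.5,140;  python3 - <<'E'
from h import *
for n,s in (('scene',(200,190,330,320)),):
    im,_=robot.capture(n); l,t,r,b=s; cv2.imwrite(f'pics/{n}3.png',cv2.resize(im[t:b,l:r],None,fx=4,fy=4,interpolation=2))
for l in ('knob','mark'):
    print(l,[(x['xy'],x['confidence'],onplane('scene',x['xy'],78)) for x in robot.landmark_of('scene',l)[:2]])
E
```

```text
time: 5.88
tcp_pos: [557.3, -193.9, 139.5]
ee_rot: [0.023, 0.195, 0.98, 0.004]
force: [-0.3, 1.6, -0.0]
finger_gap: 23.1
t 5.88 tcp [ 557.326 -193.941  139.515] F [-0.267  1.595 -0.008] gap 23.1 yaxis deg 67.47 tx [-0.923  0.383 -0.043] ty [0.383 0.924 0.017] tz [ 0.046 -0.    -0.999]
557.4,-191.5,140 delta cm [ 0.085  0.229 -0.048] rows 0.05587589298592955 0.05970687064493779
knob [([246.9, 270.6], 0.64, array([ 562.67790187, -200.33016769,   78.        ])), ([169.6, 361.8], 0.31, array([ 669.76185899, -444.4870381 ,   78.        ]))]
mark [([246.4, 272.2], 0.55, array([ 565.74895545, -203.27208454,   78.        ])), ([386.6, 211.0], 0.54, array([596.65265429, 170.9863776 ,  78.        ]))]
```

View pics/scene3.png

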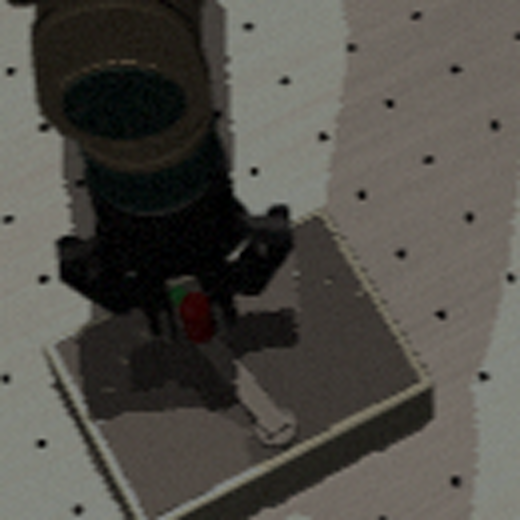

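Run:
```python
from h import *
K,R,t=cal('scene')
def op(uv,z):
    d=R.T@np.linalg.inv(K)@np.array([uv[0],uv[1],1.]); o=-R.T@t
    return (o+d*(z-o[2])/d[2])[:2]
def red(im,box):
    hsv=cv2.cvtColor(im,cv2.COLOR_BGR2HSV); m=((hsv[...,0]<8)|(hsv[...,0]>174))&(hsv[...,1]>120)&(hsv[...,2]>35)
    l,tt,r,b=box; k=np.zeros_like(m);k[tt:b,l:r]=1; m&=k; v,u=np.nonzero(m); return len(v),u.mean(),v.mean(),u.min(),u.max(),v.min(),v.max()
a=red(cv2.imread('pics/scene0.png'),(260,250,290,280)); print(a,op(a[1:3],80),op(a[1:3],78))
im=cv2.imread('pics/scene3.png'); im=cv2.resize(im,None,fx=.25,fy=.25,interpolation=3)
b=red(im,(30,60,65,100)); print(b); c=(b[1]+200,b[2]+190); print(op(c,80),op(c,78))
```

```text
(44, np.float64(276.20454545454544), np.float64(260.84090909090907), np.int64(273), np.int64(280), np.int64(258), np.int64(267)) [ 576.80891392 -129.91403559] [ 575.83705842 -129.50653915]
(32, np.float64(48.0625), np.float64(76.09375), np.int64(45), np.int64(51), np.int64(73), np.int64(79))
[ 554.68755138 -192.7947701 ] [ 553.68034029 -192.48777312]
```

```bash
python3 -m handwheel '[{"delta_pos":[0,0,0],"yaw":0},{"delta_pos":[0,0,0],"yaw":0},{"delta_pos":[0,0,-1.2],"yaw":0},{"delta_pos":[0,0,-2.2],"yaw":0},{"delta_pos":[0,0,-2.2],"yaw":0},{"delta_pos":[0,0,-3],"yaw":0},{"delta_pos":[0,0,-3],"yaw":0}]' 4.0;  python3 -m handwheel '[{"delta_pos":[0,3,-1],"yaw":-0.1},{"delta_pos":[0,3,0],"yaw":0},{"delta_pos":[0,3,0],"yaw":0},{"delta_pos":[0,3,0],"yaw":0},{"delta_pos":[0,3,0],"yaw":0},{"delta_pos":[0,3,0],"yaw":0}]' 0; python3 g.py
python3 - <<'E'
from h import *
for n,s in (('scene',(200,220,330,320)),('top',(330,180,450,290))):
    im,_=robot.capture(n); l,t,r,b=s; cv2.imwrite(f'pics/{n}4.png',cv2.resize(im[t:b,l:r],None,fx=5,fy=5,interpolation=2)); cv2.imwrite(f'pics/{n}4full.png',im)
E
```

```text
time: 6.62
tcp_pos: [548.1, -191.9, 254.9]
ee_rot: [0.016, 0.195, 0.981, 0.004]
force: [-0.0, -0.6, 1.7]
finger_gap: 40.3
time: 7.12
tcp_pos: [609.3, -22.4, 286.9]
ee_rot: [0.031, 0.149, 0.988, -0.002]
force: [-0.1, 0.4, -1.1]
finger_gap: -0.1
t 7.12 tcp [609.315 -22.446 286.878] F [-0.111  0.431 -1.063] gap -0.1 yaxis deg 72.88 tx [-0.954  0.294 -0.061] ty [0.294 0.956 0.005] tz [ 0.06  -0.013 -0.998]
```

View pics/scene4.png

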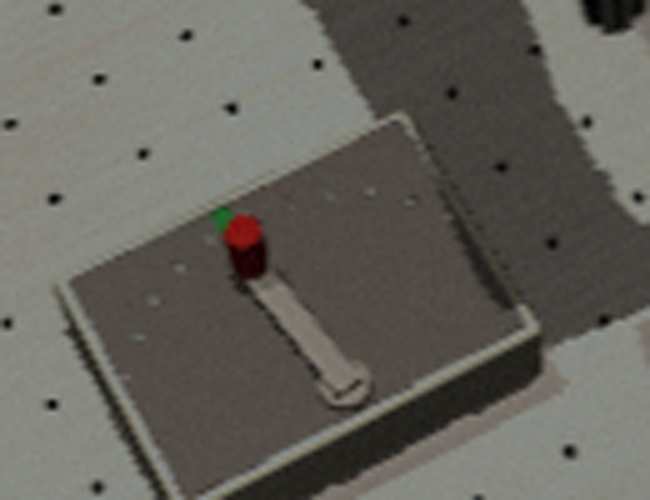

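View pics/top4.png

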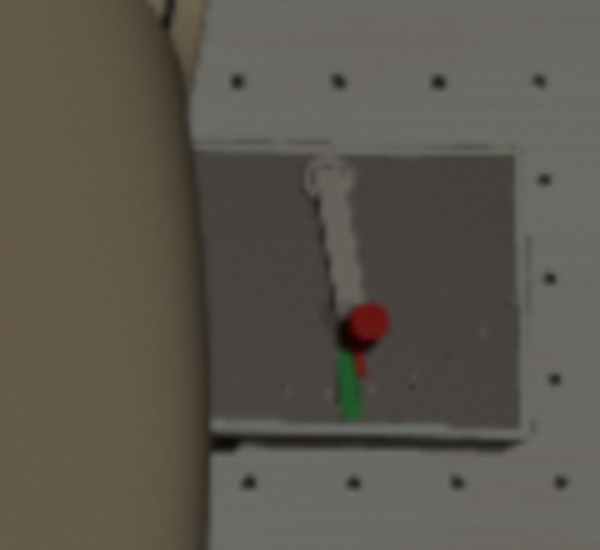

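Past the mark by an estimated 5 mm or so: in the top view the pointer is at crop (362,378) and the stripe at (348,380). I'll quantify the error and push it back.

Run:
```python
from h import *
np.set_printoptions(precision=1,suppress=True)
for n,bx in (('top',(385,230,410,280)),('scene',(235,255,262,285))):
    K,R,t=cal(n)
    def op(uv,z):
        d=R.T@np.linalg.inv(K)@np.array([uv[0],uv[1],1.]); o=-R.T@t
        return (o+d*(z-o[2])/d[2])[:2]
    im=cv2.imread(f'pics/{n}4full.png'); hsv=cv2.cvtColor(im,cv2.COLOR_BGR2HSV).astype(int)
    l,tt,r,b=bx
    red=((hsv[...,0]<8)|(hsv[...,0]>174))&(hsv[...,1]>120)
    top=red&(hsv[...,2]>90)
    for nm,m,z in (('red',red,85),('redbright',top,95)):
        v,u=np.nonzero(m[tt:b,l:r]); c=(u.mean()+l,v.mean()+tt); print(n,nm,len(u),c,op(c,z))
    i0=cv2.cvtColor(cv2.imread(f'pics/{n}0.png'),cv2.COLOR_BGR2HSV).astype(int)
    g=(i0[...,0]>45)&(i0[...,0]<85)&(i0[...,1]>100)&(i0[...,2]>30)
    v,u=np.nonzero(g[230:295,235:420]) ; P=np.array([op((x+235,y+230),50) for x,y in zip(u,v)],np.float32)
    print(' green axis',cv2.fitLine(P,cv2.DIST_HUBER,0,.01,.01).ravel(),np.round(cv2.fitLine(P,cv2.DIST_HUBER,0,.01,.01).ravel()[:2],3))
    piv={'top':(330+329/5,180+178/5),'scene':(200+345/5,220+383/5)}[n]; print(' pivot',op(piv,61))
    if n=='top': print(' pointer',op((330+362/5,180+378/5),58), ' redtopcenter eyeball',op((330+369/5,180+323/5),95))
    else: print(' redtop eyeball',op((200+244/5,220+232/5),95))
```

```text
top red 75 (np.float64(402.4), np.float64(245.56)) [ 559.9 -192.1]
top redbright 35 (np.float64(403.48571428571427), np.float64(244.0857142857143)) [ 561.5 -192.7]
 green axis [   1.     0.1  549.7 -190.1] [1.  0.1]
 pivot [ 635.1 -184.1]
 pointer [ 541.1 -196.5]  redtopcenter eyeball [ 560.3 -193.4]
scene red 83 (np.float64(248.83132530120483), np.float64(268.855421686747)) [ 564.5 -195.4]
scene redbright 37 (np.float64(248.32432432432432), np.float64(265.72972972972974)) [ 561.7 -194.1]
 green axis [   1.     0.1  549.5 -191.2] [1.  0.1]
 pivot [ 639.9 -185.7]
 redtop eyeball [ 563.8 -194. ]
```

```bash
python3 g.py 556,-189,250
```

```text
t 7.22 tcp [610.013 -20.071 286.911] F [-0.386 -0.936  0.388] gap 0.1 yaxis deg 73.19 tx [-0.955  0.289 -0.061] ty [0.289 0.957 0.007] tz [ 0.061 -0.011 -0.998]
556,-189,250 delta cm [  0.504 -17.759   3.541] rows 4.331440647317664 4.34422625245011
```

```bash
python3 -m handwheel '[{"delta_pos":[0.1,-2.2,0.4],"yaw":0.05},{"delta_pos":[0.1,-2.2,0.4],"yaw":0},{"delta_pos":[0.1,-2.2,0.4],"yaw":0},{"delta_pos":[0,-2.2,0.4],"yaw":0},{"delta_pos":[0,-2.2,0.4],"yaw":0},{"delta_pos":[0,-2.2,0.4],"yaw":0},{"delta_pos":[0,-2.2,0.4],"yaw":0},{"delta_pos":[0,-1.2,0.4],"yaw":0},{"delta_pos":[0,0,0],"yaw":0}]' 4.0; python3 g.py 556,-189,185
```

```text
time: 7.97
tcp_pos: [552.5, -183.5, 260.3]
ee_rot: [0.035, 0.169, 0.985, -0.003]
force: [0.8, 0.2, -0.8]
finger_gap: 40.2
t 7.97 tcp [ 552.535 -183.458  260.316] F [ 0.803  0.246 -0.803] gap 40.2 yaxis deg 70.56 tx [-0.94   0.332 -0.071] ty [0.333 0.943 0.006] tz [ 0.069 -0.018 -0.997]
556,-189,185 delta cm [ 0.023 -0.452  7.546] rows 1.8405905169428 1.8129381536340632
```

```bash
python3 -m handwheel '[{"delta_pos":[0.1,-0.25,1.5],"yaw":0},{"delta_pos":[0.1,-0.25,1.5],"yaw":0},{"delta_pos":[0.1,0,1.5],"yaw":0},{"delta_pos":[0.1,0,1.5],"yaw":0},{"delta_pos":[0.1,0,1.5],"yaw":0},{"delta_pos":[0,0,0],"yaw":0}]'; python3 g.py 555.5,-188.5,140
```

```text
time: 8.47
tcp_pos: [553.8, -187.9, 187.7]
ee_rot: [0.039, 0.17, 0.985, -0.003]
force: [-0.2, 0.6, -0.9]
finger_gap: 39.6
t 8.47 tcp [ 553.788 -187.876  187.7  ] F [-0.21   0.641 -0.864] gap 39.6 yaxis deg 70.48 tx [-0.939  0.334 -0.079] ty [0.334 0.942 0.007] tz [ 0.077 -0.019 -0.997]
555.5,-188.5,140 delta cm [ 0.194 -0.037  4.769] rows 1.1632733541083136 1.144723167328147
```

```bash
python3 -m handwheel '[{"delta_pos":[0.1,-0.02,1.4],"yaw":0},{"delta_pos":[0.1,-0.02,1.4],"yaw":0},{"delta_pos":[0.1,0,1.3],"yaw":0},{"delta_pos":[0.05,0,0.4],"yaw":0},{"delta_pos":[0,0,0],"yaw":0}]'; python3 g.py 555,-188.5,141
```

```text
time: 8.88
tcp_pos: [557.1, -186.0, 146.0]
ee_rot: [0.042, 0.168, 0.985, -0.003]
force: [0.2, 0.4, 0.2]
finger_gap: 39.8
t 8.88 tcp [ 557.084 -186.025  145.971] F [0.175 0.412 0.21 ] gap 39.8 yaxis deg 70.67 tx [-0.94   0.331 -0.084] ty [0.331 0.944 0.008] tz [ 0.082 -0.02  -0.996]
555,-188.5,141 delta cm [ 0.156 -0.307  0.483] rows 0.11784283519699267 0.14223137126343352
```

```bash
python3 -m handwheel '[{"delta_pos":[0.1,-0.25,0.3],"yaw":0},{"delta_pos":[0,0,0],"yaw":0},{"delta_pos":[0,0,0],"yaw":0}]'; python3 g.py 555,-188.6,141
```

```text
time: 9.13
tcp_pos: [557.1, -188.3, 145.6]
ee_rot: [0.044, 0.167, 0.985, -0.003]
force: [1.0, -0.7, -0.0]
finger_gap: 40.5
t 9.13 tcp [ 557.136 -188.253  145.6  ] F [ 0.955 -0.673 -0.015] gap 40.5 yaxis deg 70.73 tx [-0.94   0.329 -0.087] ty [0.33  0.944 0.008] tz [ 0.085 -0.021 -0.996]
555,-188.6,141 delta cm [ 0.23  -0.107  0.441] rows 0.10750121869259868 0.12191425356506554
```

```bash
python3 -m handwheel '[{"delta_pos":[0.05,-0.05,0.3],"yaw":0},{"delta_pos":[0,0,0],"yaw":0},{"delta_pos":[0,0,0],"yaw":0},{"delta_pos":[0,0,0],"yaw":0},{"delta_pos":[0,0,0],"yaw":0}]' 1.9; python3 g.py 555,-188.6,141
```

```text
time: 9.55
tcp_pos: [557.6, -189.7, 144.6]
ee_rot: [0.045, 0.168, 0.985, -0.004]
force: [-0.0, -0.3, -0.2]
finger_gap: 18.9
t 9.55 tcp [ 557.637 -189.748  144.65 ] F [-0.007 -0.257 -0.211] gap 18.9 yaxis deg 70.69 tx [-0.94   0.33  -0.091] ty [0.331 0.944 0.007] tz [ 0.088 -0.024 -0.996]
555,-188.6,141 delta cm [0.319 0.019 0.338] rows 0.08232990484382331 0.11143340289119663
```

```bash
python3 -m handwheel '[{"delta_pos":[0,0.15,0],"yaw":0},{"delta_pos":[0,0,0],"yaw":0},{"delta_pos":[0,0,0],"yaw":0}]' 1.9; python3 g.py; python3 -m handwheel '[{"delta_pos":[0,0,0],"yaw":0},{"delta_pos":[0,0,0],"yaw":0},{"delta_pos":[0,0,-1.5],"yaw":0},{"delta_pos":[0,0,-2.2],"yaw":0},{"delta_pos":[0,0,-2.2],"yaw":0},{"delta_pos":[0,0,-3],"yaw":0},{"delta_pos":[0,0,-3],"yaw":0}]' 4.0;  python3 -m handwheel '[{"delta_pos":[0,3,-1],"yaw":-0.1},{"delta_pos":[0.5,3,0],"yaw":-0.1},{"delta_pos":[0.5,3,0],"yaw":-0.1},{"delta_pos":[0.5,3,0],"yaw":-0.1},{"delta_pos":[0.5,3,0],"yaw":-0.1},{"delta_pos":[0.5,3,0],"yaw":-0.1}]' 0; python3 g.py
python3 - <<'E'
from h import *
for n,s in (('scene',(200,220,330,320)),('top',(330,180,450,290))):
    im,_=robot.capture(n); l,t,r,b=s; cv2.imwrite(f'pics/{n}5.png',cv2.resize(im[t:b,l:r],None,fx=5,fy=5,interpolation=2)); cv2.imwrite(f'pics/{n}5full.png',im)
E
```

```text
time: 9.8
tcp_pos: [557.7, -188.7, 144.7]
ee_rot: [0.045, 0.168, 0.985, -0.005]
force: [-0.4, -0.5, -0.4]
finger_gap: 19.1
t 9.8 tcp [ 557.704 -188.717  144.692] F [-0.403 -0.498 -0.435] gap 19.1 yaxis deg 70.65 tx [-0.939  0.33  -0.09 ] ty [0.331 0.943 0.005] tz [ 0.087 -0.025 -0.996]
time: 10.38
tcp_pos: [543.1, -182.5, 258.0]
ee_rot: [0.037, 0.168, 0.985, -0.001]
force: [0.7, -1.0, 1.0]
finger_gap: 39.8
time: 10.88
tcp_pos: [540.7, -5.5, 276.9]
ee_rot: [0.047, -0.139, 0.989, -0.017]
force: [0.2, 0.1, 0.5]
finger_gap: 0.4
t 10.88 tcp [540.747  -5.526 276.937] F [0.222 0.072 0.536] gap 0.4 yaxis deg 105.91 tx [-0.957 -0.277 -0.089] ty [-0.274  0.961 -0.047] tz [ 0.098 -0.021 -0.995]
```

View pics/scene5.png

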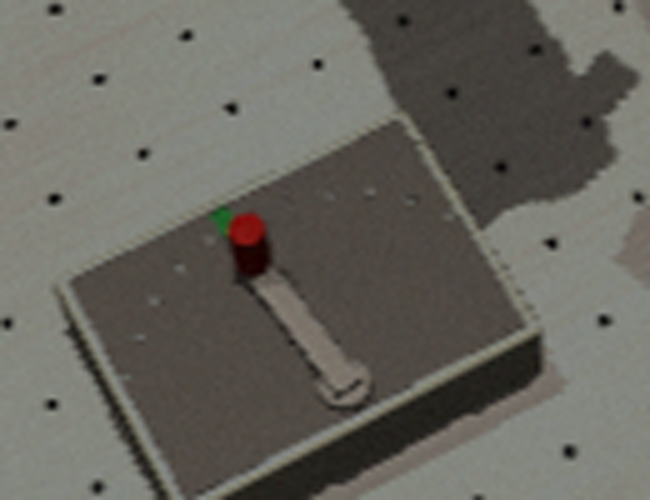

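View pics/top5.png

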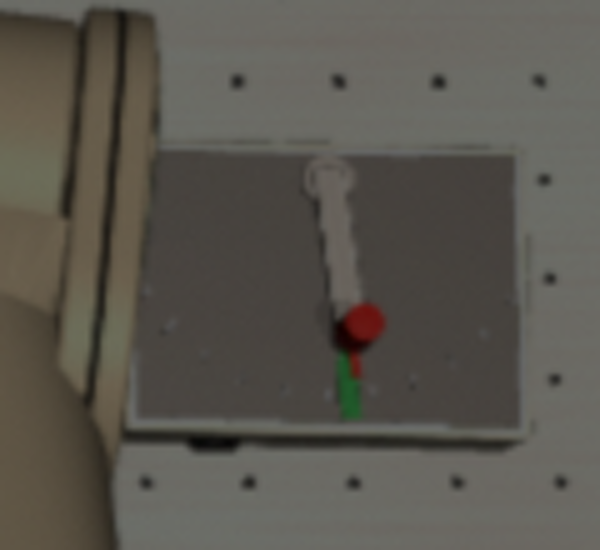

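The lever now lies over the stripe: pointer at crop (356,376), stripe at (349,385), so about 2 mm of error remains. Next is the carrier.

```bash
python3 g.py 538,189,230
```

```text
t 10.98 tcp [538.442  -3.369 276.073] F [-1.126  0.343 -0.73 ] gap -0.5 yaxis deg 105.99 tx [-0.957 -0.278 -0.086] ty [-0.275  0.96  -0.045] tz [ 0.095 -0.019 -0.995]
538,189,230 delta cm [-4.913 18.692  4.213] rows 4.559055125158076 4.743646423744014
```

```bash
python3 -m handwheel '[{"delta_pos":[-0.6,2.3,0.4],"yaw":0},{"delta_pos":[-0.6,2.3,0.4],"yaw":0},{"delta_pos":[-0.6,2.3,0.4],"yaw":0},{"delta_pos":[-0.6,2.3,0.4],"yaw":0},{"delta_pos":[-0.6,2.3,0.4],"yaw":0},{"delta_pos":[-0.6,2.3,0.4],"yaw":0},{"delta_pos":[-0.6,2.3,0.4],"yaw":0},{"delta_pos":[-0.4,1.5,0.3],"yaw":0},{"delta_pos":[0,0,0],"yaw":0},{"delta_pos":[0,0,0],"yaw":0}]' 0; python3 g.py 537,190,150
```

```text
time: 11.82
tcp_pos: [541.7, 183.4, 241.1]
ee_rot: [0.049, -0.134, 0.99, -0.017]
force: [0.2, 0.3, -0.4]
finger_gap: 0.1
t 11.82 tcp [541.725 183.368 241.094] F [ 0.155  0.282 -0.418] gap 0.1 yaxis deg 105.28 tx [-0.959 -0.267 -0.093] ty [-0.263  0.964 -0.046] tz [ 0.102 -0.02  -0.995]
537,190,150 delta cm [1.126 1.185 8.998] rows 2.194726892113346 2.1932117798550568
```

```bash
python3 -m handwheel '[{"delta_pos":[0.2,0.3,1.5],"yaw":0.02},{"delta_pos":[0.2,0.3,1.5],"yaw":0.0},{"delta_pos":[0.2,0.3,1.5],"yaw":0},{"delta_pos":[0.2,0.2,1.5],"yaw":0},{"delta_pos":[0.2,0,1.5],"yaw":0},{"delta_pos":[0.2,0,1.5],"yaw":0},{"delta_pos":[0,0,0],"yaw":0},{"delta_pos":[0,0,0],"yaw":0}]' 0; python3 g.py 536.5,190,130;  python3 - <<'E'
from h import *
for n,s in (('scene',(330,150,450,260)),('top',(170,180,290,310))):
    im,_=robot.capture(n); l,t,r,b=s; cv2.imwrite(f'pics/{n}6.png',cv2.resize(im[t:b,l:r],None,fx=4,fy=4,interpolation=2))
E
```

```text
time: 12.48
tcp_pos: [542.2, 181.0, 150.6]
ee_rot: [0.054, -0.117, 0.992, -0.017]
force: [0.2, 0.1, 0.4]
finger_gap: 0.1
t 12.48 tcp [542.248 181.046 150.629] F [0.179 0.059 0.437] gap 0.1 yaxis deg 103.27 tx [-0.967 -0.233 -0.102] ty [-0.229  0.972 -0.047] tz [ 0.11  -0.022 -0.994]
536.5,190,130 delta cm [0.558 1.099 1.967] rows 0.4796434138879419 0.5566253139251218
```

View pics/scene6.png

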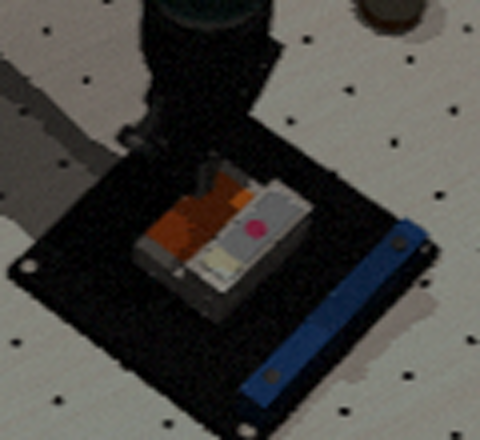

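View pics/top6.png

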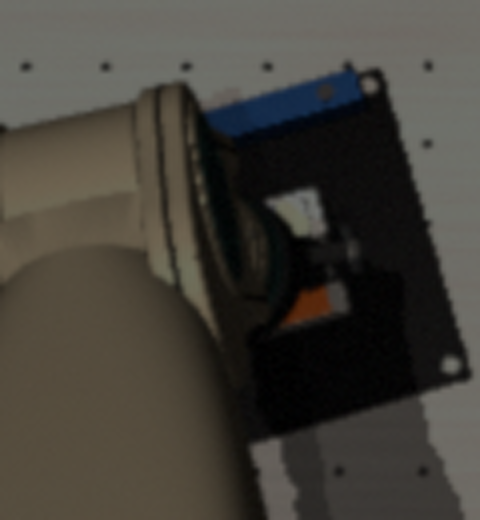

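Scene view: the fingertips (205,175 in the crop) hover over the ledge, a little behind and right of its centre, clear of the glass. I'll correct yaw and y, then lower.

```bash
python3 -m handwheel '[{"delta_pos":[0.35,0.5,0.3],"yaw":-0.04},{"delta_pos":[0.3,0.5,0.3],"yaw":-0.03},{"delta_pos":[0.1,0.2,0.3],"yaw":0},{"delta_pos":[0,0,0],"yaw":0}]' 0; python3 g.py 536.5,190,120
```

```text
time: 12.92
tcp_pos: [536.3, 190.9, 145.2]
ee_rot: [0.058, -0.152, 0.987, -0.019]
force: [-0.8, -0.0, -0.8]
finger_gap: 0.1
t 12.92 tcp [536.258 190.933 145.194] F [-0.773 -0.005 -0.795] gap 0.1 yaxis deg 107.32 tx [-0.947 -0.302 -0.108] ty [-0.297  0.953 -0.055] tz [ 0.119 -0.02  -0.993]
536.5,190,120 delta cm [0.277 0.043 2.506] rows 0.6111352184284314 0.6046161320221196
```

```bash
python3 -m handwheel '[{"delta_pos":[0.18,0.02,1.2],"yaw":0},{"delta_pos":[0.18,0.02,1.2],"yaw":0},{"delta_pos":[0.18,0.02,0.8],"yaw":0},{"delta_pos":[0,0,0],"yaw":0}]' 0; python3 g.py 536.5,190,108
```

```text
time: 13.25
tcp_pos: [537.4, 190.3, 115.0]
ee_rot: [0.061, -0.151, 0.986, -0.019]
force: [-1.0, 0.5, -0.7]
finger_gap: 0.2
t 13.25 tcp [537.376 190.276 115.01 ] F [-1.007  0.511 -0.742] gap 0.2 yaxis deg 107.26 tx [-0.947 -0.301 -0.115] ty [-0.296  0.953 -0.056] tz [ 0.126 -0.019 -0.992]
536.5,190,108 delta cm [0.172 0.039 0.685] rows 0.16699455115693895 0.1695348916556897
```

```bash
python3 -m handwheel '[{"delta_pos":[0.08,0,0.4],"yaw":0},{"delta_pos":[0.05,0,0.1],"yaw":0},{"delta_pos":[0,0,0],"yaw":0}]' 0; python3 g.py 536.5,190,108;  python3 - <<'E'
from h import *
for n,s in (('scene',(330,150,450,260)),):
    im,_=robot.capture(n); l,t,r,b=s; cv2.imwrite(f'pics/{n}7.png',cv2.resize(im[t:b,l:r],None,fx=5,fy=5,interpolation=2))
E
```

```text
time: 13.5
tcp_pos: [537.3, 189.9, 110.2]
ee_rot: [0.062, -0.151, 0.986, -0.019]
force: [0.8, -0.9, -0.2]
finger_gap: 0.1
t 13.5 tcp [537.327 189.91  110.218] F [ 0.771 -0.851 -0.228] gap 0.1 yaxis deg 107.23 tx [-0.947 -0.3   -0.116] ty [-0.296  0.954 -0.056] tz [ 0.127 -0.019 -0.992]
536.5,190,108 delta cm [0.101 0.045 0.209] rows 0.051042728480672324 0.05680446736230829
```

View pics/scene7.png

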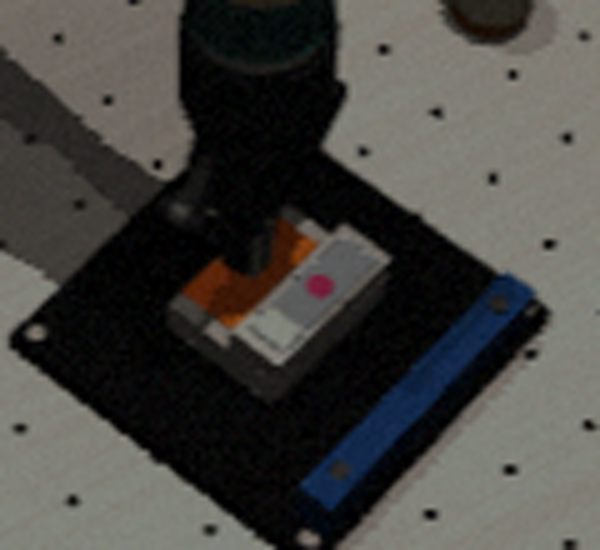

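The fingertips are centred just above the ledge and the glass is clear. Now I'll move forward to meet the step.

```bash
python3 -m handwheel '[{"delta_pos":[-0.4,0,0.08],"yaw":0},{"delta_pos":[-0.4,0,0.08],"yaw":0},{"delta_pos":[-0.4,0,0.08],"yaw":0},{"delta_pos":[0,0,0],"yaw":0}]' 0; python3 g.py; python3 -m handwheel '[{"delta_pos":[-0.4,0,0.08],"yaw":0},{"delta_pos":[-0.4,0,0.08],"yaw":0},{"delta_pos":[-0.4,0,0.08],"yaw":0},{"delta_pos":[0,0,0],"yaw":0}]' 0; python3 g.py
```

```text
time: 13.88
tcp_pos: [551.1, 194.0, 110.7]
ee_rot: [0.063, -0.151, 0.986, -0.019]
force: [-0.2, 0.5, 0.4]
finger_gap: -0.0
t 13.88 tcp [551.115 194.04  110.659] F [-0.172  0.539  0.402] gap -0.0 yaxis deg 107.22 tx [-0.946 -0.3   -0.119] ty [-0.295  0.954 -0.056] tz [ 0.13  -0.018 -0.991]
time: 14.22
tcp_pos: [564.2, 198.0, 109.8]
ee_rot: [0.063, -0.151, 0.986, -0.019]
force: [0.2, 0.7, 0.7]
finger_gap: -0.2
t 14.22 tcp [564.237 198.015 109.796] F [0.15  0.726 0.689] gap -0.2 yaxis deg 107.22 tx [-0.947 -0.3   -0.118] ty [-0.296  0.954 -0.056] tz [ 0.13  -0.018 -0.991]
```

```bash
python3 -m handwheel '[{"delta_pos":[-0.4,0,0.1],"yaw":0},{"delta_pos":[-0.4,0,0.1],"yaw":0},{"delta_pos":[0,0,0],"yaw":0}]' 0; python3 g.py;  python3 - <<'E'
from h import *
for n,s in (('scene',(330,150,450,260)),):
    im,_=robot.capture(n); l,t,r,b=s; cv2.imwrite(f'pics/{n}8.png',cv2.resize(im[t:b,l:r],None,fx=5,fy=5,interpolation=2))
E
```

```text
time: 14.47
tcp_pos: [572.9, 200.6, 108.5]
ee_rot: [0.063, -0.151, 0.986, -0.019]
force: [-0.1, -0.2, 0.0]
finger_gap: -0.0
t 14.47 tcp [572.861 200.635 108.496] F [-0.092 -0.161  0.036] gap -0.0 yaxis deg 107.22 tx [-0.947 -0.3   -0.118] ty [-0.296  0.954 -0.056] tz [ 0.129 -0.018 -0.991]
```

View pics/scene8.png

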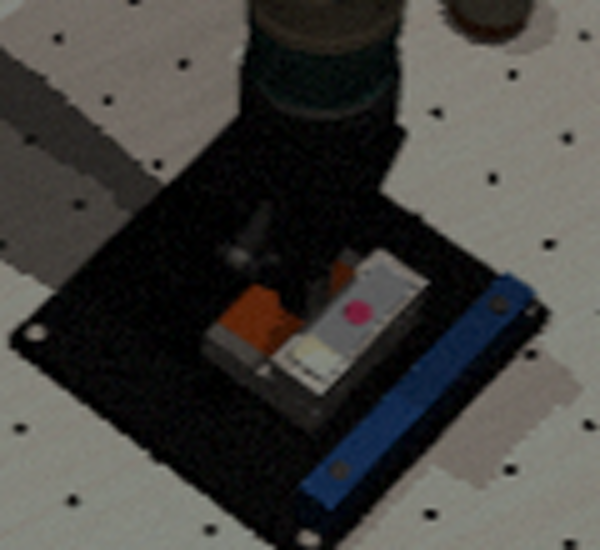

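The carrier is sliding square to the fence, the fingers sit on the step, and the glass is untouched. I'll continue.

```bash
python3 -m handwheel '[{"delta_pos":[-0.4,0,0.06],"yaw":0},{"delta_pos":[-0.4,0,0.06],"yaw":0},{"delta_pos":[-0.3,0,0.05],"yaw":0},{"delta_pos":[0,0,0],"yaw":0}]' 0; python3 g.py; python3 -m handwheel '[{"delta_pos":[-0.3,0,0.05],"yaw":0},{"delta_pos":[-0.2,0,0.04],"yaw":0},{"delta_pos":[0,0,0],"yaw":0}]' 0; python3 g.py
```

```text
time: 14.85
tcp_pos: [583.6, 204.0, 107.7]
ee_rot: [0.062, -0.151, 0.986, -0.019]
force: [0.7, 0.1, -0.2]
finger_gap: 0.1
t 14.85 tcp [583.604 203.972 107.738] F [ 0.665  0.109 -0.243] gap 0.1 yaxis deg 107.22 tx [-0.947 -0.3   -0.116] ty [-0.296  0.954 -0.056] tz [ 0.128 -0.019 -0.992]
time: 15.1
tcp_pos: [588.9, 205.6, 107.3]
ee_rot: [0.062, -0.151, 0.986, -0.019]
force: [-1.2, -0.2, 0.4]
finger_gap: 0.1
t 15.1 tcp [588.868 205.617 107.279] F [-1.17  -0.195  0.359] gap 0.1 yaxis deg 107.22 tx [-0.947 -0.3   -0.116] ty [-0.296  0.954 -0.056] tz [ 0.127 -0.019 -0.992]
```

```bash
python3 -m handwheel '[{"delta_pos":[-0.25,0,0.04],"yaw":0},{"delta_pos":[-0.2,0,0.03],"yaw":0}]' 0; python3 g.py; python3 -m handwheel '[{"delta_pos":[-0.25,0,0.04],"yaw":0},{"delta_pos":[-0.25,0,0.03],"yaw":0}]' 0; python3 g.py
```

```text
time: 15.27
tcp_pos: [593.1, 206.9, 107.1]
ee_rot: [0.061, -0.151, 0.986, -0.019]
force: [-0.0, 0.6, 1.6]
finger_gap: 0.4
t 15.27 tcp [593.128 206.932 107.131] F [-0.006  0.57   1.632] gap 0.4 yaxis deg 107.23 tx [-0.947 -0.3   -0.115] ty [-0.296  0.954 -0.056] tz [ 0.127 -0.019 -0.992]
time: 15.43
tcp_pos: [594.5, 207.4, 106.9]
ee_rot: [0.057, -0.151, 0.987, -0.02]
force: [-8.8, -3.1, 11.8]
finger_gap: 0.2
t 15.43 tcp [594.529 207.443 106.908] F [-8.764 -3.072 11.78 ] gap 0.2 yaxis deg 107.26 tx [-0.948 -0.301 -0.106] ty [-0.296  0.953 -0.056] tz [ 0.118 -0.022 -0.993]
```

The carrier has met the fence: 9.3 N forward and 11.8 N down. I'll increase the push.

```bash
python3 -m handwheel '[{"delta_pos":[-0.35,0,0.1],"yaw":0}]' 0; python3 g.py; python3 -m handwheel '[{"delta_pos":[-0.35,0,0.1],"yaw":0},{"delta_pos":[-0.35,0,0.1],"yaw":0}]' 0; python3 g.py
python3 - <<'E'
from h import *
for n,s in (('scene',(330,150,450,260)),):
    im,_=robot.capture(n); l,t,r,b=s; cv2.imwrite(f'pics/{n}9.png',cv2.resize(im[t:b,l:r],None,fx=5,fy=5,interpolation=2)); cv2.imwrite(f'pics/{n}9full.png',im)
for l,z in (('carrier_face',12),('fence_face',12),('ledge',34)): print(l,[(x['xy'],x['confidence'],onplane('scene',x['xy'],z)) for x in robot.landmark_of('scene',l)[:1]])
E
python3 g.py
```

```text
time: 15.52
tcp_pos: [595.0, 207.6, 106.7]
ee_rot: [0.053, -0.151, 0.987, -0.021]
force: [-15.0, -3.4, 19.3]
finger_gap: -0.4
t 15.52 tcp [595.04  207.65  106.744] F [-14.999  -3.441  19.332] gap -0.4 yaxis deg 107.28 tx [-0.949 -0.301 -0.099] ty [-0.297  0.953 -0.057] tz [ 0.111 -0.025 -0.993]
time: 15.68
tcp_pos: [596.0, 208.0, 106.9]
ee_rot: [0.046, -0.152, 0.987, -0.022]
force: [-11.1, -2.8, 15.1]
finger_gap: 0.0
t 15.68 tcp [595.969 208.009 106.902] F [-11.056  -2.779  15.145] gap 0.0 yaxis deg 107.33 tx [-0.95  -0.301 -0.084] ty [-0.297  0.953 -0.058] tz [ 0.098 -0.03  -0.995]
carrier_face [([407.6, 229.9], 0.93, array([640.49239677, 213.62108227,  12.        ]))]
fence_face [([412.6, 230.3], 0.84, array([648.08838132, 223.82268485,  12.        ]))]
ledge [([396.5, 212.4], 0.76, array([592.61546407, 209.67784403,  34.        ]))]
t 15.88 tcp [595.973 208.02  106.87 ] F [-12.049  -3.9    15.048] gap 0.1 yaxis deg 107.33 tx [-0.95  -0.301 -0.084] ty [-0.297  0.953 -0.058] tz [ 0.098 -0.03  -0.995]
```

View pics/scene9.png

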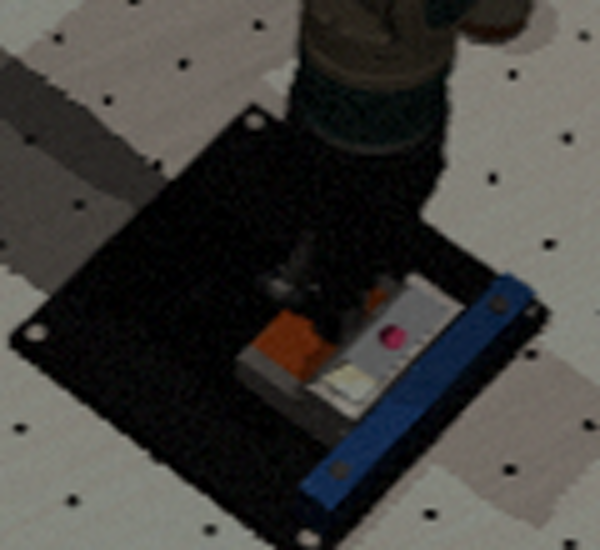

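The carrier's front is seamless against the fence from crop (350,445) to (465,300), and the force holds at about 12.7 N forward and 15 N down. A last check of angle, flatness and lever before handing in:

```bash
python3 - <<'E'
from h import *
np.set_printoptions(precision=2,suppress=True)
K,R,t=cal('scene')
def op(uv,z):
    d=R.T@np.linalg.inv(K)@np.array([uv[0],uv[1],1.]); o=-R.T@t
    return (o+d*(z-o[2])/d[2])[:2]
c=lambda x,y:(330+x/5,150+y/5)
# carrier top front/right edge corners (z=52), and fence top near edge (z=42)
for a,b,z in (((357,418),(468,298),52),((300,487),(505,275),42),((302,383),(413,273),52)):
    p,q=op(c(*a),z),op(c(*b),z); d=q-p; print(p,q,np.linalg.norm(d),np.degrees(np.arctan2(d[1],d[0])))
im,d=robot.capture('scene'); C=cloud('scene',d)
r=robot.masks_of('scene','carrier'); 
if r:
    m=r[0]['pixels']&(d>0); P=C[m]; h=P[(P[:,2]>49)&(P[:,2]<57)]; A=np.c_[h[:,:2]-h[:,:2].mean(0),np.ones(len(h))]; print('top plane',len(h),np.linalg.lstsq(A,h[:,2],rcond=None)[0])
im,_=robot.capture('top'); cv2.imwrite('pics/top10.png',im)
cv2.imwrite('pics/top10z.png',cv2.resize(im[170:310,150:450],None,fx=2.6,fy=2.6,interpolation=2))
E
python3 g.py
```

```text
[657.67 176.25] [629.55 264.65] 92.76570369735073 107.64492032939883
[671.   134.11] [623.81 294.15] 166.8525903712694 106.42985902540714
[627.06 164.56] [602.92 249.74] 88.53529355013274 105.81838361131236
t 16.03 tcp [595.964 207.986 106.872] F [-10.728  -3.551  13.853] gap -0.1 yaxis deg 107.33 tx [-0.95  -0.301 -0.085] ty [-0.297  0.953 -0.058] tz [ 0.098 -0.03  -0.995]
```

View pics/top10z.png

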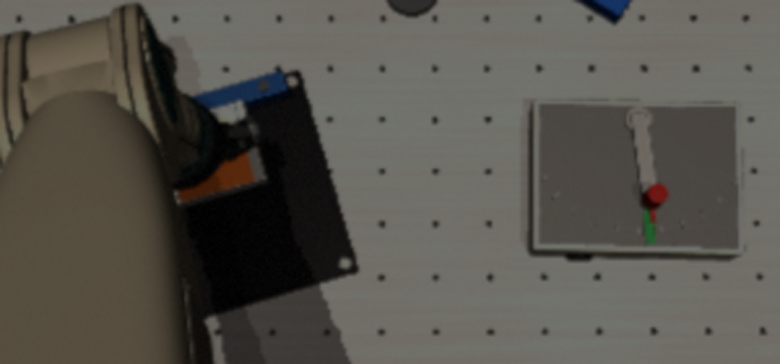

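```bash
python3 - <<'E'
from h import *
np.set_printoptions(precision=3,suppress=True)
im,d=robot.capture('scene'); C=cloud('scene',d); n=np.array([.957,.289]); s=np.array([-.289,.957])
q=C[...,:2]-np.array([653.3,218]); a=q@n; b=q@s
m=(d>0)&(a>-40)&(a<-14)&(abs(b-2)<42)&(C[...,2]>46)&(C[...,2]<62)
h=np.c_[a[m],b[m],np.ones(m.sum())]; h[:,:2]-=h[:,:2].mean(0); print('high part slopes/height',m.sum(),np.linalg.lstsq(h,C[...,2][m],rcond=None)[0])
m=(d>0)&(abs(a)<8)&(abs(b)<80)&(C[...,2]>37)&(C[...,2]<48); print('fence height',m.sum(),C[...,2][m].mean())
E
python3 g.py
```

```text
high part slopes/height 294 [ 0.002 -0.008 53.735]
fence height 328 42.47634075292304
t 16.08 tcp [595.923 208.    106.83 ] F [-11.396  -3.438  13.797] gap 0.1 yaxis deg 107.33 tx [-0.95  -0.301 -0.085] ty [-0.297  0.953 -0.058] tz [ 0.098 -0.03  -0.995]
```

The carrier is flat (slopes below 0.01), parallel to the fence, and the push is steady. I'll hand in.

```bash
python3 -c "
from rig import robot
print(robot.finish_job())"; python3 g.py
```

```text
the job is handed in; nothing more can be done
None
the job is handed in; nothing more can be done
```

I swung the dimmer lever to the green mark. I then slid the carrier against the fence with closed fingers and handed the job in at about 16 s, still holding the push.

**Lever:** the first swing overshot by about 4 mm, so I nudged it back. The top picture then put the knob about 2 mm from the mark, within the 8 mm allowed.

**Carrier, last checks before handing in:**
- **Push:** steady at about 12 N into the fence and 14 N down. This is a little under the 15 N you asked for, but above the 4 N and 8 N limits.
- **Flatness:** the depth picture gave slopes below 0.01 on the carrier's high part.
- **Alignment:** its edges averaged 106.7° against 106.4° for the fence. One edge alone read 107.6° and the other 105.8°, which is measuring noise. No gap to the fence was visible.
- **Glass and other things:** I saw no contact with the glass slide. The arm's path stayed clear of the other items on the table, but I did not measure their positions again at the end.

**Checks that failed or disagreed:**
- The network's `carrier_face` and `fence_face` points were about 8 mm apart across the fence. I relied on the contact force and the picture instead.
- The carrier mask found nothing on the last look, so I measured flatness from the raw depth.
- The tool drifted about 6° from vertical during the moves, with the tips leaning toward the fence and away from the glass.

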